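# Hang the drained sample basket on the weighing hook

### The arm

A 6-joint arm with a two-finger parallel gripper is mounted at the origin on the work surface. World frame = base frame: x ahead of the robot, y to its left, z up, the work surface at z = 0. Lengths are in m, angles in rad, forces in N, time in s.
With the tool pointing down it reaches from about 0.35 to 0.85 m from the base axis. Payload 8.1 kg.
Tool frame: the origin (TCP) lies on the mounting face of the last link; the fingertips stand 186 mm ahead of it and the grasp point (between the pads) lies 167 mm ahead of it; z points along the fingers, y is the line along which they close (so a half turn about z gives the same grasp; the last joint's range is limited). The gripper opens to 93 mm and grips with 3 to 60 N. Pads are 15 mm wide; open, the fingers measure 128 mm over their backs; the gripper's body (75 mm by 188 mm) begins 65 mm behind the grasp point.
Start: joints at [1.221, 0.13, 1.488, -0, 1.523, -0.085], TCP at [0.157, 0.579, 0.405] pointing down, gripper open.
Joint ranges: [-2.96, 2.96], [-0.89, 2.26], [0.02, 2.5], [-1.34, 4.48], [0, 2.73], [-2.66, 2.66]. Speed limits (rad/s): [2.39, 2.39, 2.79, 3.14, 3.14, 3.14].

### API

Orientations are given as a rotation vector (axis times angle).
In Python, from plant import read_state, read_camera, camera_params, close_job gives the robot as it stands. The module is installed in compiled form; this text tells all that it offers.
- The arm moves only by the tool servo_tool, never from a script. Its argument "increments" is a list of rows, each an object with "slide": the shift along the tool's x, y, z in mm, a list of three; "dr": the turn, a rotation vector about the tool's x, y, z in rad, a list of three; "jaw": the closure, from 0 (fully open) to 1 (shut). In form: [{"slide": [x, y, z], "dr": [ax, ay, az], "jaw": jaw}, ...]. A call has 1 to 20 rows; each row is the pose to reach, as a shift and turn from the pose commanded when the call began, along the tool's axes at that moment; what a row does not reach only later rows make up. A row lasts 1/10 s, in which the tool goes at most 50 mm and 8.59 degrees, less where a joint would pass 70% of its speed; a pose out of reach is approached as far as the arm can. A call with a gripper value outside its range is refused whole. The fingers move at their own pace and stop on an object; "force" is the grip in N (left out, the last holds). Time passes only in rows, so rows that repeat a pose let the fingers close. It gives the time, the measured TCP pose, the force, the opening and the grip force at its end, in the units of the state.
- read_state(): the state, without advancing time (a new reading comes with each control period).
- read_camera(name): name is "side" or "top" or "wrist"; returns (picture, depth): 480x640x3 uint8, red, green, blue; 480x640 float32, m along the optical axis (not along the pixel's ray), 0 where there is no reading.
- camera_params(name): a dict with "fx", "fy", "cx", "cy" (pixels), "k1" (the pictures are not rectified: a ray, as slopes to the right and down, at radius r is drawn at 1 + k1 r^2 times it, then the intrinsics apply), "rvec" (rotation vector, rad) and "tvec" (3), from world to camera coordinates, as OpenCV has them. Camera axes: x right, y down, z forward; pixel columns grow to the right and rows downward; lengths in m; the calibration is good to about 2 mm. A picture is of the moment at which its call begins: read the wrist's pose just before it. camera_params takes no time and is no camera call; for the wrist camera it gives the pose at the moment of the call.
- close_job(): hands the job in; it is judged then, once.
The state is a dict: "t": time; "q": joint angles; "dq": joint speeds; "joint_torque": joint torques, N m; "tool_pos": TCP position; "orientation": TCP orientation; "force": force on the tool from outside, world axes, zero at the start; "wrist_torque": the same for the moment, N m; "opening": finger opening in m; "gripper_force": force on a finger pad.
Only numpy, scipy, OpenCV 4.12 (cv2) and the standard library are available. Lean on these libraries where they do the work, as an engineer would, in place of code of your own. Each camera call takes 0.05 s, during which the arm holds its last target. There are 200 camera calls.

### The job

The wire basket with the three sample bottles has drained: take it by its black handle, unhook it from the draining stand and hang it on the balance's hook rod, right in the crook at the upturned tip, so that it hangs there freely and still for weighing. Carry it level with the bottles in it, do not set it down anywhere on the way, and lower it gently until the rod takes the weight before you let go: the balance must never be loaded with more than 1.5 kg, not even for a moment. Leave everything else where it stands.

Things in the scene. Friction and masses are not known exactly. Their poses are not given: they have to be found in the camera images.
- basket: Steel wire basket, 156 mm long (its y), 48 wide (x), rim 42 high, three cells in a row along y. Origin: centre of its underside, z up. A rigid bail of 6 mm wire in the plane x = 0 rises from both ends to a peak over the middle. The bottles reach 59 mm above the origin: a hook rod passes between 62 and 141 mm. It hangs on the draining stand at the start. With its bottles 0.25 to 0.5 kg, not known beforehand.
- bail_peak (a point): Axis of the bail's wire at its peak, 145 mm above the basket's origin: the underside of this peak is what hangs on a hook rod. From it the wire falls at 27 degrees for 16 mm to either side (y), then steeply to the ends. Axes as the basket's.
- handle (a point): Where to grip the black plastic handle that stands on a thin stem over the bail's peak: 187 mm above the basket's origin. The handle is 26 mm (x) by 18 mm (y) by 40 mm high, from 165 to 205 mm above that origin. Grip it from above across the 18 mm, closing along the basket's y. Axes as the basket's.
- sample_a: Small amber bottle with white cap, 32 mm across, 56 mm high, standing loose in the basket's cell at the basket's -y end. Origin: centre of its underside.
- sample_b: The same, in the middle cell.
- sample_c: The same, in the cell at the basket's +y end.
- drain_stand: Draining stand, fixed. White drip tray 170 (x) by 220 (y) by 18 mm with a post 12 mm across at x = +70 mm, 265 mm high. Origin: centre of the tray's underside, -x towards the robot. A clamp on the post holds a level steel hook rod, 8 mm thick, running towards -x at y = 0, its axis 235 mm above the origin. To unhook the basket lift it 28 mm or more, then draw it to -x past the tip.
- drain_crook (a point): Lowest point of the axis of the draining stand's hook rod, at x = -10 mm of the stand. The level rod's axis is 6 mm higher and ends 8.6 mm behind (+x) this point, dipping to it at 35 degrees; in front the rod turns up at 50 degrees to a free tip, 17 mm in front, top 24 mm higher. A bail hung in the crook has its peak's wire axis 10 mm above this point and 1 mm behind it.
- balance: Electronic balance, fixed. Cream housing 245 (x) by 210 (y) by 48 mm, display on the -x side, towards the robot. Origin: centre of its underside. On its pan (top 56 mm high, giving 1 mm per 6 N) stands a post 12 mm across at x = +70 mm, 286 mm high, whose clamp (front at x = +58 mm) holds a hook rod running to -x at y = 0, of the same thickness, crook and upturned tip as the draining stand's.
- rod_middle (a point): A fixed point of the balance, x = -10, z = 235 mm in its frame: only the usual place of its hook rod. Clamp and rod are set by hand and not measured: the level rod's axis is really up to 18 mm higher or lower than this point, and the crook's lowest point up to 14 mm in front of or behind it (x). Look or feel for them. The clamp does not slip at the forces allowed.
- amber_bottle: Bystander: amber bottle, 52 mm across, 100 mm high. Origin: centre of its underside.
- white_jar: Bystander: white jar, 44 mm across, 58 mm high. Origin: centre of its underside.
- beaker: Bystander: open metal beaker, 54 mm across, 62 mm high. Origin: centre of its underside.
There are look-alikes about, which are no part of the job. Leave any blue look-alike of the sample_c alone.

How it is judged:
By the outcome, as a careful person would: the job done as asked, in the order asked, and still so for the second after the job is handed in, with the robot touching nothing.
It also fails if it takes over 61 s, if anything falls off the work surface, if the arm or the gripper's body presses on something with over 40 N, if the wrist force passes 120 N, or if a joint passes its speed limit or range.

## Working session

There is one attempt and no reset: what is moved stays moved. The work goes in short steps, Python scripts to look and compute and a tool call to move; the robot and the scene stay as the last step left them, time stands still between calls to the robot, and variables do not carry over. Pictures are saved under pics/ and viewed, at most 10 in all, crops included, and the job is handed in when it is done.

Besides the shell and the picture viewer there is one more tool, called after "Emit:" by a JSON object that holds its "op" and its "data". servo_tool: Moves the arm, as the interface text tells. Its arguments: {"type":"object","properties":{"increments":{"type":"array"},"force":{"type":"number"}},"required":["increments"]}

```bash
mkdir -p pics; cat > h.py <<'E'
import numpy as np, cv2
from plant import *
def cam(n):
    p=camera_params(n); im,d=read_camera(n); np.savez(''+n+'.npz',im=im,d=d,**{k:np.array(v) for k,v in p.items()})
    return im,d,p
def load(n):
    z=np.load(''+n+'.npz'); return z['im'],z['d'],{k:z[k] for k in ('fx','fy','cx','cy','k1','rvec','tvec')}
def rays(p,uv):
    uv=np.asarray(uv,float).reshape(-1,2)
    K=np.array([[p['fx'],0,p['cx']],[0,p['fy'],p['cy']],[0,0,1]],float)
    n=cv2.undistortPoints(uv[:,None],K,np.array([float(p['k1']),0,0,0]))[:,0]
    return np.c_[n,np.ones(len(n))]
def w(p,uv,z):  # pixels+depth -> world
    R=cv2.Rodrigues(np.array(p['rvec'],float))[0]
    return (rays(p,uv)*np.asarray(z,float).reshape(-1,1)-np.array(p['tvec'],float))@R
def cloud(n):
    im,d,p=load(n); v,u=np.nonzero(d>0); return np.c_[u,v],w(p,np.c_[u,v],d[v,u]),im[v,u]
def ray(p,uv):
    R=cv2.Rodrigues(np.array(p['rvec'],float))[0]
    return -R.T@np.array(p['tvec'],float), rays(p,uv)@R
def plane(p,uv,ax,val):
    o,r=ray(p,uv); return o+r*((val-o[ax])/r[:,ax])[:,None]
E
python3 - <<'E'
from h import *
for n in('side','top'):
    im,d,p=cam(n); cv2.imwrite(f'pics/{n}0.png',im[:,:,::-1]); o,_=ray(p,[[320,240]]); print(n,o,_,p['fx'],(d>0).mean())
s=read_state(); print(s)
E
```

```text
side [ 0.36387573 -0.62691927  0.67940935] [[ 0.22426239  0.76197579 -0.60816138]] 475.8951091502591 0.996171875
top [ 0.35153808 -0.00610031  1.26118662] [[ 0.19796563 -0.00972468 -0.98017081]] 620.6409726218153 0.99611328125
{'t': 0.1, 'q': array([ 1.22062410e+00,  1.31113907e-01,  1.48915513e+00, -8.37251653e-06,
        1.52299561e+00, -8.54229643e-02]), 'dq': array([-3.12181551e-05, -2.38918232e-03, -7.76283841e-04,  1.19383104e-03,
       -7.01604645e-04, -1.10851288e-03]), 'joint_torque': array([ 1.33720747e-03, -5.61338210e+01, -4.93099737e+01,  7.70279369e-02,
        2.90405669e-02, -3.02779131e-05]), 'tool_pos': array([0.15692527, 0.57890947, 0.40378358]), 'orientation': array([-4.14606315e-01, -3.11375671e+00,  2.56686090e-03]), 'force': array([-0.53953721,  0.10607619,  0.55482465]), 'wrist_torque': array([0.0149436 , 0.03776216, 0.00046903]), 'gripper_force': 0.0, 'opening': 0.09336117872937812}
```

View pics/side0.png

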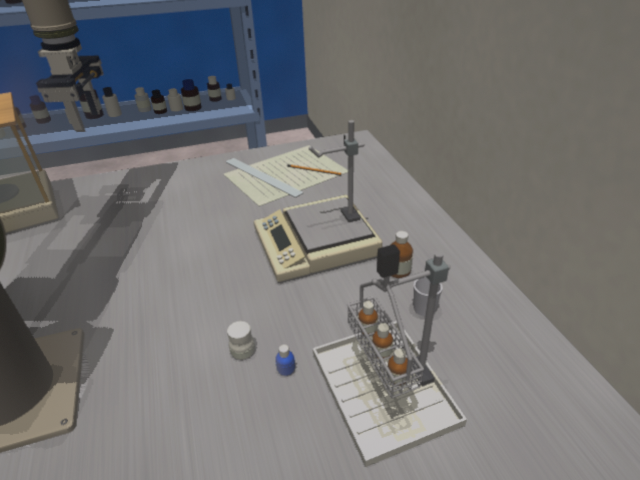

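View pics/top0.png

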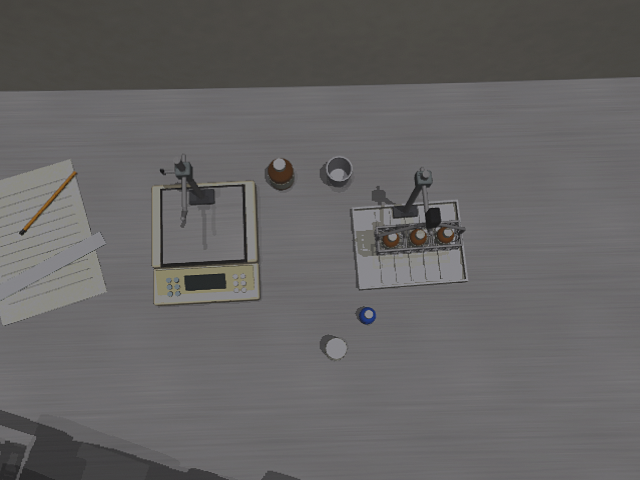

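The side picture shows the loaded basket on the stand, with its handle at (388,262), the post at (430,320) and the balance rod at (318,152)-(350,147). In the top picture the handle is at (433,217), the stand clamp at (424,176), and the balance rod runs from (183,170) to (184,218). The blue bottle at (367,316) is the look-alike. The amber bottles with white caps in the basket, at (392,239), (419,236) and (446,234), are the samples. Next I'll measure.

```bash
python3 - <<'E'
from h import *
np.set_printoptions(precision=4,suppress=True)
for n in('top','side'):
    uv,P,c=cloud(n)
    # balance hood region
    def rep(name,m):
        print(n,name,m.sum(), P[m].min(0) if m.any() else '', np.median(P[m],0) if m.any() else '', P[m].max(0) if m.any() else '')
    box=lambda a,b:((P>a)&(P<b)).all(1)
    dark=c.max(1)<45
    rep('handle',box([.3,-.4,.255],[.7,0,.33])&dark)
    m=box([.3,-.5,.2],[.8,0.0,.33])&~dark
    rep('stand hi',m)
    m=box([.3,-.5,.005],[.8,0.0,.03])&(c.min(1)>140)
    if m.sum()>50:
        r=cv2.minAreaRect((P[m][:,:2]*1000).astype(np.float32)); print('tray',r)
    m=box([.3,0.05,.04],[.8,.5,.07])&(c.min(1)>90)
    r=cv2.minAreaRect((P[m][:,:2]*1000).astype(np.float32)); print('bal',r,m.sum())
    m=box([.3,0.05,.15],[.8,.5,.33]); rep('bal hi',m)
    m=box([.3,0.05,.09],[.8,.5,.33]) 
    Q=P[m]; 
    for x in np.arange(.4,.75,.01):
        k=(Q[:,0]>=x)&(Q[:,0]<x+.01)&(Q[:,2]>.19)
        if k.sum()>0: print('  x%.2f n%d y %.4f z med %.4f max %.4f min %.4f'%(x,k.sum(),np.median(Q[k,1]),np.median(Q[k,2]),Q[k,2].max(),Q[k,2].min()))
E
python3 - <<'E'
import cv2
a=cv2.imread('pics/side0.png')[100:200,280:410]; b=cv2.imread('pics/top0.png')[140:240,140:270]
c=cv2.imread('pics/side0.png')[230:330,340:470]; d=cv2.imread('pics/top0.png')[150:250,350:480]
import numpy as np
o=np.vstack([np.hstack([a,b]),np.hstack([c,d])]); o=cv2.resize(o,None,fx=3,fy=3,interpolation=cv2.INTER_CUBIC)
cv2.imwrite('pics/crop1.png',np.clip(o*1.6,0,255).astype('uint8'))
E
```

```text
top handle 266 [ 0.5686 -0.2073  0.2551] [ 0.5794 -0.1962  0.2976] [ 0.6593 -0.1897  0.3054]
top stand hi 535 [ 0.5613 -0.2494  0.2002] [ 0.6302 -0.1954  0.2404] [ 0.6835 -0.1496  0.3016]
tray ((635.109619140625, -186.969482421875), (257.4768371582031, 239.59393310546875), 3.108163833618164)
bal ((625.0635375976562, 185.6947021484375), (270.2135925292969, 262.96435546875), 1.846439003944397) 7929
top bal hi 664 [0.5957 0.203  0.1509] [0.6818 0.2148 0.235 ] [0.717  0.2554 0.2894]
  x0.59 n13 y 0.2137 z med 0.2470 max 0.2493 min 0.2430
  x0.60 n19 y 0.2131 z med 0.2418 max 0.2476 min 0.2358
  x0.61 n24 y 0.2134 z med 0.2301 max 0.2383 min 0.2264
  x0.62 n29 y 0.2134 z med 0.2329 max 0.2370 min 0.2253
  x0.63 n30 y 0.2138 z med 0.2330 max 0.2365 min 0.2257
  x0.64 n22 y 0.2142 z med 0.2332 max 0.2376 min 0.2270
  x0.65 n22 y 0.2149 z med 0.2332 max 0.2385 min 0.2307
  x0.66 n22 y 0.2160 z med 0.2328 max 0.2351 min 0.2287
  x0.67 n109 y 0.2148 z med 0.2362 max 0.2462 min 0.2153
  x0.68 n237 y 0.2165 z med 0.2440 max 0.2894 min 0.1911
  x0.69 n49 y 0.2094 z med 0.2425 max 0.2874 min 0.215
[... 633 characters left out ...]
0.2448 max 0.2486 min 0.2383
  x0.60 n25 y 0.2131 z med 0.2370 max 0.2466 min 0.2268
  x0.61 n23 y 0.2137 z med 0.2293 max 0.2346 min 0.2232
  x0.62 n20 y 0.2146 z med 0.2322 max 0.2350 min 0.2271
  x0.63 n18 y 0.2157 z med 0.2320 max 0.2349 min 0.2278
  x0.64 n17 y 0.2144 z med 0.2327 max 0.2349 min 0.2279
  x0.65 n19 y 0.2154 z med 0.2321 max 0.2346 min 0.2263
  x0.66 n19 y 0.2155 z med 0.2321 max 0.2359 min 0.2265
  x0.67 n90 y 0.2132 z med 0.2342 max 0.2757 min 0.2171
  x0.68 n225 y 0.2140 z med 0.2436 max 0.2880 min 0.1908
  x0.69 n70 y 0.2089 z med 0.2401 max 0.2849 min 0.1990
  x0.70 n15 y 0.2165 z med 0.2326 max 0.2342 min 0.2271
  x0.71 n7 y 0.2172 z med 0.2322 max 0.2341 min 0.2292
```

View pics/crop1.png

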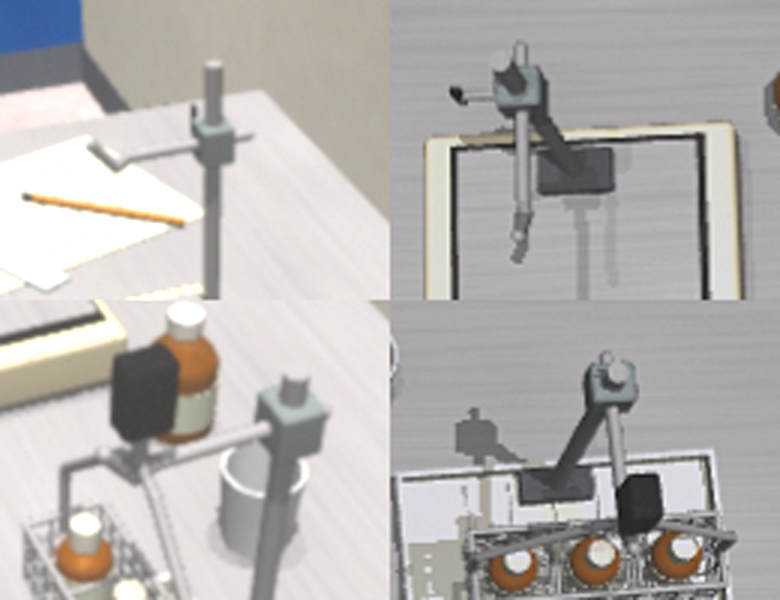

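The crops show a clean, empty balance hook: the clamp at (520,88), the rod running down to the crook at (522,225) and the tip at (517,258). The black handle hangs over the stand's crook. I'll fit the yaws and references next, using the stand's known rod height to check for bias.

```bash
python3 - <<'E'
from h import *
np.set_printoptions(precision=4,suppress=True)
for n in('top','side'):
    uv,P,c=cloud(n); box=lambda a,b:((P>a)&(P<b)).all(1)
    dark=c.max(1)<45
    h=box([.54,-.23,.262],[.60,-.17,.31])&dark
    if n=='top':
        t=h&(P[:,2]>.292); r=cv2.minAreaRect((P[t][:,:2]*1000).astype(np.float32)); print('handle top',t.sum(),np.median(P[t],0),r,P[t].min(0),P[t].max(0))
    for nm,a,b in(('stand',[.60,-.215,.21],[.65,-.175,.26]),('bal',[.622,.2,.21],[.668,.23,.26])):
        m=box(a,b)&~dark; Q=P[m]
        f=np.polyfit(Q[:,0],Q[:,1],1); g=np.polyfit(Q[:,0],Q[:,2],1)
        print(n,nm,m.sum(),'yaw deg',np.degrees(np.arctan(f[0])),'y at .60',np.polyval(f,.6),'z med',np.median(Q[:,2]),'z90',np.percentile(Q[:,2],90),'pitch',np.degrees(g[0]), 'y@.63',np.median(Q[:,1]))
    for nm,a,b in(('stand post',[.62,-.25,.258],[.72,-.14,.32]),('bal post',[.62,.18,.262],[.75,.26,.32]),('bal post low',[.62,.18,.09],[.75,.26,.2]),('stand post low',[.63,-.25,.1],[.72,-.15,.2])):
        m=box(a,b); print(n,nm,m.sum(),P[m].min(0),P[m].max(0),np.median(P[m],0))
    # basket rim ends: points z .1-.2 thin bail
    m=box([.5,-.32,.12],[.62,-.08,.24])&~dark&(c.max(1)<150); Q=P[m]
    f=np.polyfit(Q[:,1],Q[:,0],1); print(n,'bail/bask yaw',-np.degrees(f[0]),Q.min(0),Q.max(0),m.sum())
    a=(c[:,0].astype(int)>c[:,2]+40)&box([.5,-.32,.08],[.64,-.08,.2]); Q=P[a]; print('amber',np.median(Q,0),Q.min(0),Q.max(0))
    f=np.polyfit(Q[:,1],Q[:,0],1); print('yaw amber',-np.degrees(f[0]))
    if n=='top':
        m=(c.min(1)>130)&box([.4,-.35,.012],[.75,-.05,.022]); 
        lab=np.zeros((480,640),np.uint8); lab[uv[m][:,1],uv[m][:,0]]=255
        k,L,S,_=cv2.connectedComponentsWithStats(lab); i=1+S[1:,4].argmax(); mm=m&(L[uv[:,1],uv[:,0]]==i); print('tray',cv2.minAreaRect((P[mm][:,:2]*1000).astype(np.float32)))
E
```

```text
handle top 178 [ 0.5808 -0.1982  0.2988] ((581.3028564453125, -198.33482360839844), (25.40629768371582, 17.46890640258789), 2.5992326736450195) [ 0.5686 -0.2073  0.292 ] [ 0.5942 -0.1897  0.3054]
top stand 142 yaw deg 1.9653850671285318 y at .60 -0.19768026508169861 z med 0.23889848766638566 z90 0.24437062179962932 pitch 3.3595874018294363 y@.63 -0.19655123229525068
top bal 114 yaw deg 2.5730130121970727 y at .60 0.21275175139990093 z med 0.23306094858476836 z90 0.2357313132882848 pitch 1.2198927886278632 y@.63 0.2143778377131405
top stand post 51 [ 0.6544 -0.201   0.2584] [ 0.6662 -0.189   0.2687] [ 0.6604 -0.1946  0.2657]
top bal post 80 [0.681  0.2106 0.2621] [0.6934 0.2217 0.2894] [0.6847 0.2155 0.2843]
top bal post low 118 [0.68   0.2103 0.0913] [0.6887 0.2212 0.1935] [0.6828 0.2139 0.1466]
top stand post low 103 [ 0.6537 -0.2006  0.1001] [ 0.662  -0.1887  0.1993] [ 0.6561 -0.1928  0.1491]
top bail/bask yaw 2.1325533343649767 [ 0.5547 -0.2789  0.12  ] [ 0.62  -0.121  0.24 ] 1565
amber [ 0.5765 -0.1976  0.1333] [ 0.5667 -0.2647  0.1272] [ 0.5971 -0.136   0.1445]
yaw amber 3.35912
[... 345 characters left out ...]
21453196412575692 z med 0.23219607652877544 z90 0.23436239976862155 pitch 0.35003186847261436 y@.63 0.2152471167312513
side stand post 71 [ 0.6542 -0.1998  0.2589] [ 0.6671 -0.1879  0.2667] [ 0.6593 -0.1956  0.2647]
side bal post 78 [0.68   0.2101 0.2622] [0.6918 0.223  0.288 ] [0.6851 0.2151 0.277 ]
side bal post low 231 [0.6796 0.2102 0.0902] [0.6912 0.2238 0.1999] [0.6842 0.2149 0.144 ]
side stand post low 373 [ 0.653  -0.2013  0.101 ] [ 0.6655 -0.1898  0.1994] [ 0.6569 -0.1983  0.1529]
side bail/bask yaw 2.677072321313333 [ 0.5522 -0.2784  0.12  ] [ 0.62   -0.1182  0.24  ] 2928
amber [ 0.5763 -0.2061  0.1314] [ 0.5635 -0.2643  0.1131] [ 0.5964 -0.1373  0.14  ]
yaw amber 2.557765985795941
```

```bash
cat >> h.py <<'E'
def goto(pos,yaw_deg):
    s=read_state(); R=cv2.Rodrigues(np.array(s['orientation']))[0]; a=np.radians(yaw_deg)
    y=np.array([np.cos(a),np.sin(a),0]); z=np.array([0,0,-1.]); T=np.c_[np.cross(y,z),y,z]
    print('t',s['t'],'slide',(R.T@(np.array(pos)-s['tool_pos'])*1000).round(1),'dr',cv2.Rodrigues(R.T@T)[0].ravel().round(4),'pos',s['tool_pos'].round(4),'F',s['force'].round(2),'M',s['wrist_torque'].round(3),'open',s['opening'])
E
python3 -c "
from h import *
goto([.581,-.198,.53],92.3)"
```

```text
t 0.1 slide [-612.6 -639.1 -125.2] dr [-0.0016 -0.0004 -0.3049] pos [0.1569 0.5789 0.4038] F [-0.54  0.11  0.55] M [0.015 0.038 0.   ] open 0.09336117872937812
```

Emit:
{"op": "servo_tool", "data": {"increments": [{"slide": [-30,-32,-30],"dr": [0,0,-0.02],"jaw": 0},{"slide": [-61,-64,-60],"dr": [0,0,-0.04],"jaw": 0},{"slide": [-92,-96,-80],"dr": [0,0,-0.06],"jaw": 0},{"slide": [-123,-128,-100],"dr": [0,0,-0.08],"jaw": 0},{"slide": [-154,-160,-125],"dr": [0,0,-0.1],"jaw": 0},{"slide": [-185,-192,-125],"dr": [0,0,-0.12],"jaw": 0},{"slide": [-216,-224,-125],"dr": [0,0,-0.14],"jaw": 0},{"slide": [-247,-256,-125],"dr": [0,0,-0.16],"jaw": 0},{"slide": [-278,-288,-125],"dr": [0,0,-0.18],"jaw": 0},{"slide": [-309,-320,-125],"dr": [0,0,-0.2],"jaw": 0},{"slide": [-340,-352,-125],"dr": [0,0,-0.22],"jaw": 0},{"slide": [-371,-384,-125],"dr": [0,0,-0.24],"jaw": 0},{"slide": [-402,-416,-125],"dr": [0,0,-0.26],"jaw": 0},{"slide": [-433,-448,-125],"dr": [0,0,-0.28],"jaw": 0},{"slide": [-464,-480,-125],"dr": [0,0,-0.3],"jaw": 0},{"slide": [-495,-512,-125],"dr": [0,0,-0.305],"jaw": 0},{"slide": [-526,-544,-125],"dr": [0,0,-0.305],"jaw": 0},{"slide": [-557,-580,-125],"dr": [0,0,-0.305],"jaw": 0},{"slide": [-588,-612,-125],"dr": [0,0,-0.305],"jaw": 0},{"slide": [-612.6,-639,-125],"dr": [0,0,-0.305],"jaw": 0}]}}

```text
t: 2.1
tool_pos: [0.5817, -0.2003, 0.5287]
orientation: [0.062, -3.14, -0.001]
force: [0.4, 0.5, -0.6]
opening: 0.0929
gripper_force: 0.0
```

```bash
python3 -c "
from h import *
goto([.581,-.198,.448],92.3)
im,d,p=cam('wrist'); cv2.imwrite('pics/w1.png',im[:,:,::-1])
"
```

```text
t 2.1 slide [ 0.5  2.3 80.7] dr [ 0.0004 -0.0012 -0.001 ] pos [ 0.5817 -0.2003  0.5287] F [ 0.42  0.55 -0.55] M [ 0.017 -0.003  0.037] open 0.0929329403354411
```

View pics/w1.png

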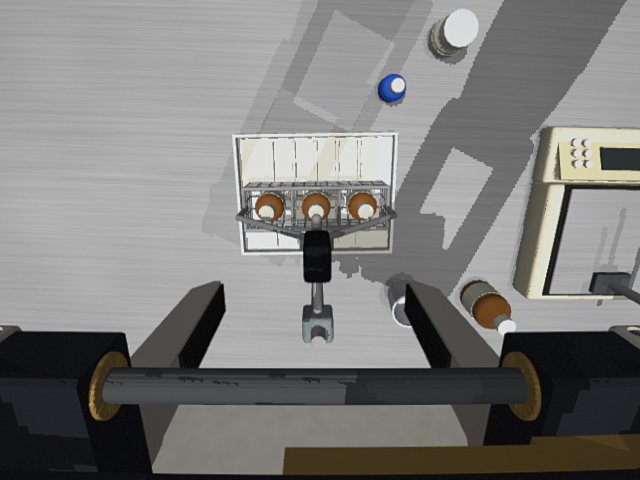

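The wrist view shows the handle at (317,255) centred between the fingers at (205,300) and (428,300), and the three amber samples in the basket. I'll check the handle's position from here.

```bash
python3 -c "
from h import *
np.set_printoptions(precision=4,suppress=True)
uv,P,c=cloud('wrist')
m=((P>[.54,-.23,.265])&(P<[.62,-.17,.32])).all(1)&(c.max(1)<60)
print(m.sum(),P[m].min(0),P[m].max(0)); t=m&(P[:,2]>.295)
print(t.sum(),cv2.minAreaRect((P[t][:,:2]*1000).astype(np.float32)),np.median(P[t],0))
"
```

```text
1339 [ 0.5679 -0.2082  0.2651] [ 0.5933 -0.1899  0.3008]
997 ((580.7343139648438, -198.9371337890625), (25.31787872314453, 17.23198890686035), 2.8442161083221436) [ 0.5797 -0.1988  0.2989]
```

Emit:
{"op": "servo_tool", "data": {"increments": [{"slide": [0.5,1.7,20],"dr": [0,0,-0.005],"jaw": 0},{"slide": [0.5,1.7,40],"dr": [0,0,-0.005],"jaw": 0},{"slide": [0.5,1.7,55],"dr": [0,0,-0.005],"jaw": 0},{"slide": [0.5,1.7,65],"dr": [0,0,-0.005],"jaw": 0},{"slide": [0.5,1.7,73],"dr": [0,0,-0.005],"jaw": 0},{"slide": [0.5,1.7,78],"dr": [0,0,-0.005],"jaw": 0},{"slide": [0.5,1.7,80.7],"dr": [0,0,-0.005],"jaw": 0},{"slide": [0.5,1.7,80.7],"dr": [0,0,-0.005],"jaw": 0},{"slide": [0.5,1.7,80.7],"dr": [0,0,-0.005],"jaw": 0.4},{"slide": [0.5,1.7,80.7],"dr": [0,0,-0.005],"jaw": 0.6},{"slide": [0.5,1.7,80.7],"dr": [0,0,-0.005],"jaw": 0.7},{"slide": [0.5,1.7,80.7],"dr": [0,0,-0.005],"jaw": 0.7},{"slide": [0.5,1.7,80.7],"dr": [0,0,-0.005],"jaw": 0.7}], "force": 25}}

```text
t: 3.45
tool_pos: [0.5805, -0.1963, 0.4492]
orientation: [-0.071, 3.141, -0.0]
force: [0.3, 0.2, -0.2]
opening: 0.0577
gripper_force: 0.0
```

Emit:
{"op": "servo_tool", "data": {"increments": [{"slide": [0,-2.3,1],"dr": [0,0,0],"jaw": 0.6},{"slide": [0,-2.3,1],"dr": [0,0,0],"jaw": 0.7},{"slide": [0,-2.3,1],"dr": [0,0,0],"jaw": 0.75},{"slide": [0,-2.3,1],"dr": [0,0,0],"jaw": 0.75},{"slide": [0,-2.3,1],"dr": [0,0,0],"jaw": 0.8},{"slide": [0,-2.3,1],"dr": [0,0,0],"jaw": 0.85},{"slide": [0,-2.3,1],"dr": [0,0,0],"jaw": 0.9},{"slide": [0,-2.3,1],"dr": [0,0,0],"jaw": 1},{"slide": [0,-2.3,1],"dr": [0,0,0],"jaw": 1},{"slide": [0,-2.3,1],"dr": [0,0,0],"jaw": 1},{"slide": [0,-2.3,1],"dr": [0,0,0],"jaw": 1},{"slide": [0,-2.3,1],"dr": [0,0,0],"jaw": 1}], "force": 25}}

```text
t: 4.65
tool_pos: [0.5806, -0.1986, 0.4481]
orientation: [-0.071, 3.141, -0.0]
force: [-0.2, -1.2, 0.5]
opening: 0.0181
gripper_force: 25.0
```

```bash
python3 -c "
from h import *
goto([.581,-.198,.448],92.3);print(read_state()['gripper_force'])"
```

```text
t 4.65 slide [-0.5  0.6  0.1] dr [-0.0002  0.0001  0.005 ] pos [ 0.5806 -0.1986  0.4481] F [-0.17 -1.21  0.55] M [-0.263  0.009 -0.041] open 0.018093391977487
24.9834081530571
```

Emit:
{"op": "servo_tool", "data": {"increments": [{"slide": [0,0,-1],"dr": [0,0,0],"jaw": 1},{"slide": [0,0,-3],"dr": [0,0,0],"jaw": 1},{"slide": [0,0,-6],"dr": [0,0,0],"jaw": 1},{"slide": [0,0,-10],"dr": [0,0,0],"jaw": 1},{"slide": [0,0,-14],"dr": [0,0,0],"jaw": 1},{"slide": [0,0,-18],"dr": [0,0,0],"jaw": 1},{"slide": [0,0,-22],"dr": [0,0,0],"jaw": 1},{"slide": [0,0,-26],"dr": [0,0,0],"jaw": 1},{"slide": [0,0,-30],"dr": [0,0,0],"jaw": 1},{"slide": [0,0,-34],"dr": [0,0,0],"jaw": 1},{"slide": [0,0,-37],"dr": [0,0,0],"jaw": 1},{"slide": [0,0,-39],"dr": [0,0,0],"jaw": 1},{"slide": [0,0,-40],"dr": [0,0,0],"jaw": 1},{"slide": [0,0,-40],"dr": [0,0,0],"jaw": 1},{"slide": [0,0,-40],"dr": [0,0,0],"jaw": 1}]}}

```text
t: 6.15
tool_pos: [0.5805, -0.1986, 0.4878]
orientation: [0.071, -3.141, -0.0]
force: [1.1, 1.1, -3.7]
opening: 0.018
gripper_force: 25.0
```

```bash
python3 - <<'E'
from h import *
goto([.53,-.1986,.50],92.6)
cam('side')
uv,P,c=cloud('side'); m=((P>[.54,-.24,.29])&(P<[.62,-.16,.36])).all(1)&(c.max(1)<45); print(m.sum(),P[m].min(0),P[m].max(0))
a=(c[:,0].astype(int)>c[:,2]+40)&((P>[.5,-.32,.1])&(P<[.64,-.08,.25])).all(1); Q=P[a]; print('amber',np.median(Q,0),Q.min(0),Q.max(0))
im=load('side')[0]; cv2.imwrite('pics/s1.png',cv2.resize(im[190:430,260:500,::-1],None,fx=2.4,fy=2.4))
E
```

```text
t 6.15 slide [ 50.5   2.3 -12.1] dr [ 0.0001 -0.0003 -0.0002] pos [ 0.5805 -0.1986  0.4878] F [ 1.07  1.11 -3.72] M [ 0.092  0.023 -0.017] open 0.01795252514189129
189 [ 0.56700422 -0.20703312  0.30440435] [ 0.57952935 -0.18566536  0.35397746]
amber [ 0.57629875 -0.20559826  0.17129924] [ 0.56336606 -0.26416458  0.16459013] [ 0.59537681 -0.13641885  0.18090125]
```

View pics/s1.png

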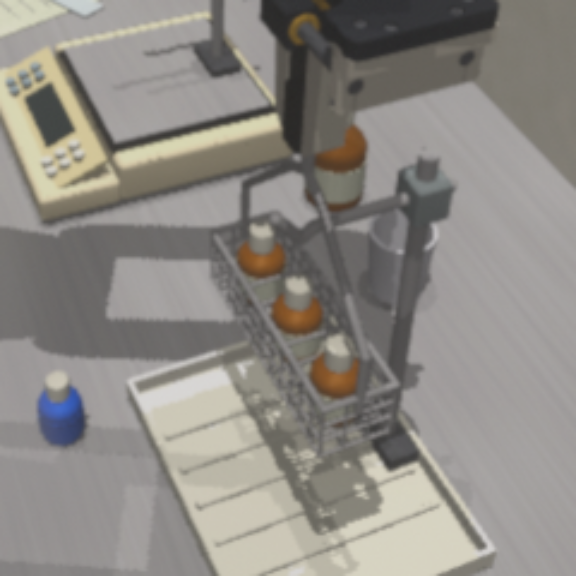

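The picture shows the basket lifted clear of the crook and level, with three bottles at (262,255), (298,310) and (337,370). The rod passes under the peak at (300,235). Now I'll draw it back.

Emit:
{"op": "servo_tool", "data": {"increments": [{"slide": [1,0,0],"dr": [0,0,0],"jaw": 1},{"slide": [3,0,0],"dr": [0,0,0],"jaw": 1},{"slide": [6,0,0],"dr": [0,0,0],"jaw": 1},{"slide": [10,0,0],"dr": [0,0,0],"jaw": 1},{"slide": [15,0,0],"dr": [0,0,0],"jaw": 1},{"slide": [21,0,0],"dr": [0,0,0],"jaw": 1},{"slide": [27,0,0],"dr": [0,0,0],"jaw": 1},{"slide": [33,0,0],"dr": [0,0,0],"jaw": 1},{"slide": [39,0,0],"dr": [0,0,0],"jaw": 1},{"slide": [45,0,0],"dr": [0,0,0],"jaw": 1},{"slide": [51,0,0],"dr": [0,0,0],"jaw": 1},{"slide": [57,0,0],"dr": [0,0,0],"jaw": 1},{"slide": [62,0,0],"dr": [0,0,0],"jaw": 1},{"slide": [66,0,0],"dr": [0,0,0],"jaw": 1},{"slide": [70,0,0],"dr": [0,0,0],"jaw": 1},{"slide": [73,0,0],"dr": [0,0,0],"jaw": 1},{"slide": [75,0,0],"dr": [0,0,0],"jaw": 1},{"slide": [75,0,0],"dr": [0,0,0],"jaw": 1}]}}

```text
t: 8.0
tool_pos: [0.5055, -0.202, 0.4881]
orientation: [-0.071, 3.141, -0.0]
force: [0.8, 0.1, -4.3]
opening: 0.0181
gripper_force: 25.0
```

```bash
python3 -c "
from h import *
goto([.505,.2090,.488],92.2)"
```

```text
t 8.0 slide [-1.810e+01  4.106e+02  1.000e-01] dr [-0.      0.      0.0067] pos [ 0.5055 -0.202   0.4881] F [ 0.84  0.09 -4.31] M [ 0.033 -0.012  0.029] open 0.018107177801142887
```

Emit:
{"op": "servo_tool", "data": {"increments": [{"slide": [0,1,0],"dr": [0,0,0],"jaw": 1},{"slide": [0,3,0],"dr": [0,0,0],"jaw": 1},{"slide": [0,6,0],"dr": [0,0,0],"jaw": 1},{"slide": [0,10,0],"dr": [0,0,0],"jaw": 1},{"slide": [-1,15,0],"dr": [0,0,0],"jaw": 1},{"slide": [-1,21,0],"dr": [0,0,0],"jaw": 1},{"slide": [-1,28,0],"dr": [0,0,0],"jaw": 1},{"slide": [-2,36,0],"dr": [0,0,0],"jaw": 1},{"slide": [-2,45,0],"dr": [0,0,0],"jaw": 1},{"slide": [-2,55,0],"dr": [0,0,0],"jaw": 1},{"slide": [-3,66,0],"dr": [0,0,0],"jaw": 1},{"slide": [-3,78,0],"dr": [0,0,0],"jaw": 1},{"slide": [-4,90,0],"dr": [0,0,0.002],"jaw": 1},{"slide": [-4,102,0],"dr": [0,0,0.002],"jaw": 1},{"slide": [-5,114,0],"dr": [0,0,0.002],"jaw": 1},{"slide": [-5,126,0],"dr": [0,0,0.002],"jaw": 1},{"slide": [-6,138,0],"dr": [0,0,0.003],"jaw": 1},{"slide": [-7,150,0],"dr": [0,0,0.003],"jaw": 1},{"slide": [-7,162,0],"dr": [0,0,0.003],"jaw": 1},{"slide": [-8,174,0],"dr": [0,0,0.003],"jaw": 1}]}}

```text
t: 10.0
tool_pos: [0.5057, -0.0268, 0.488]
orientation: [0.066, -3.141, 0.0]
force: [0.5, -0.7, -4.4]
opening: 0.0182
gripper_force: 25.0
```

Emit:
{"op": "servo_tool", "data": {"increments": [{"slide": [0,12,0],"dr": [0,0,0],"jaw": 1},{"slide": [-1,24,0],"dr": [0,0,0],"jaw": 1},{"slide": [-1,36,0],"dr": [0,0,0],"jaw": 1},{"slide": [-2,48,0],"dr": [0,0,0],"jaw": 1},{"slide": [-2,60,0],"dr": [0,0,0.001],"jaw": 1},{"slide": [-3,72,0],"dr": [0,0,0.001],"jaw": 1},{"slide": [-3,84,0],"dr": [0,0,0.002],"jaw": 1},{"slide": [-4,96,0],"dr": [0,0,0.002],"jaw": 1},{"slide": [-4,108,0],"dr": [0,0,0.003],"jaw": 1},{"slide": [-5,120,0],"dr": [0,0,0.003],"jaw": 1},{"slide": [-5,132,0],"dr": [0,0,0.003],"jaw": 1},{"slide": [-6,144,0],"dr": [0,0,0.003],"jaw": 1},{"slide": [-6,156,0],"dr": [0,0,0.003],"jaw": 1},{"slide": [-7,168,0],"dr": [0,0,0.003],"jaw": 1},{"slide": [-7,179,0],"dr": [0,0,0.003],"jaw": 1},{"slide": [-8,190,0],"dr": [0,0,0.003],"jaw": 1},{"slide": [-8,200,0],"dr": [0,0,0.003],"jaw": 1},{"slide": [-9,209,0],"dr": [0,0,0.003],"jaw": 1},{"slide": [-9,217,0],"dr": [0,0,0.003],"jaw": 1},{"slide": [-9,223,0],"dr": [0,0,0.003],"jaw": 1}]}}

```text
t: 12.0
tool_pos: [0.5053, 0.1961, 0.488]
orientation: [0.062, -3.141, 0.0]
force: [0.0, -0.0, -3.8]
opening: 0.0171
gripper_force: 25.0
```

Emit:
{"op": "servo_tool", "data": {"increments": [{"slide": [0,5,0],"dr": [0,0,0],"jaw": 1},{"slide": [0,9,0],"dr": [0,0,0],"jaw": 1},{"slide": [0,11,0],"dr": [0,0,0],"jaw": 1},{"slide": [0,12,0],"dr": [0,0,0],"jaw": 1},{"slide": [0,12,0],"dr": [0,0,0],"jaw": 1},{"slide": [0,12,0],"dr": [0,0,0],"jaw": 1},{"slide": [0,12,0],"dr": [0,0,0],"jaw": 1}]}}

```text
t: 12.7
tool_pos: [0.5049, 0.2072, 0.4881]
orientation: [-0.061, 3.141, -0.0]
force: [-0.7, 0.4, -4.0]
opening: 0.018
gripper_force: 25.0
```

```bash
python3 - <<'E'
from h import *
np.set_printoptions(precision=4,suppress=True)
goto([.617,.2137,.488],92.2)
for n in('side','top','wrist'):
    cam(n); uv,P,c=cloud(n); box=lambda a,b:((P>a)&(P<b)).all(1)
    # basket attitude + rod
    a=(c[:,0].astype(int)>c[:,2]+40)&box([.45,.1,.12],[.56,.32,.22]); Q=P[a]; print(n,'amber',a.sum(),np.median(Q,0) if a.any() else '')
    for x in np.arange(.59,.67,.005):
        k=box([x,.195,.2],[x+.005,.235,.265])
        if k.sum()>2: print('  x%.4f n%d y %.4f z med %.4f max %.4f min %.4f'%(np.median(P[k,0]),k.sum(),np.median(P[k,1]),np.median(P[k,2]),P[k,2].max(),P[k,2].min()))
a=load('side')[0][60:300,230:480]; b=load('wrist')[0]; 
cv2.imwrite('pics/s2.png',np.hstack([cv2.resize(a[:,:,::-1],(420,400)),cv2.resize(b[:,:,::-1],(380,400))]))
E
```

```text
t 12.7 slide [-112.3    2.1    0.1] dr [-0.0001  0.0001  0.0006] pos [0.5049 0.2072 0.4881] F [-0.74  0.38 -4.01] M [0.042 0.017 0.006] open 0.018027129406533587
side amber 173 [0.5    0.2005 0.1732]
  x0.5975 n11 y 0.2138 z med 0.2446 max 0.2485 min 0.2383
  x0.6027 n13 y 0.2147 z med 0.2393 max 0.2452 min 0.2320
  x0.6076 n14 y 0.2129 z med 0.2349 max 0.2405 min 0.2267
  x0.6125 n12 y 0.2141 z med 0.2283 max 0.2332 min 0.2231
  x0.6180 n10 y 0.2144 z med 0.2274 max 0.2317 min 0.2245
  x0.6222 n10 y 0.2151 z med 0.2315 max 0.2347 min 0.2273
  x0.6279 n10 y 0.2152 z med 0.2309 max 0.2341 min 0.2274
  x0.6321 n9 y 0.2135 z med 0.2332 max 0.2353 min 0.2291
  x0.6371 n9 y 0.2152 z med 0.2326 max 0.2342 min 0.2281
  x0.6429 n9 y 0.2158 z med 0.2312 max 0.2348 min 0.2269
  x0.6474 n11 y 0.2154 z med 0.2321 max 0.2346 min 0.2283
  x0.6530 n7 y 0.2152 z med 0.2314 max 0.2331 min 0.2277
  x0.6576 n9 y 0.2153 z med 0.2329 max 0.2359 min 0.2296
  x0.6622 n9 y 0.2159 z med 0.2316 max 0.2342 min 0.2280
  x0.6676 n10 y 0.2167 z med 0.2323 max 0.2355 min 0.2286
  x0.6739 n37 y 0.2161 z med 0.2332 
[... 789 characters left out ...]
max 0.2376 min 0.2280
  x0.6626 n11 y 0.2156 z med 0.2331 max 0.2367 min 0.2279
  x0.6674 n11 y 0.2161 z med 0.2331 max 0.2365 min 0.2294
  x0.6731 n16 y 0.2157 z med 0.2343 max 0.2410 min 0.2236
wrist amber 2160 [0.5008 0.206  0.1732]
  x0.6388 n28 y 0.2155 z med 0.2334 max 0.2344 min 0.2313
  x0.6425 n45 y 0.2163 z med 0.2330 max 0.2349 min 0.2302
  x0.6472 n48 y 0.2165 z med 0.2328 max 0.2349 min 0.2296
  x0.6522 n42 y 0.2156 z med 0.2331 max 0.2344 min 0.2309
  x0.6572 n43 y 0.2162 z med 0.2332 max 0.2348 min 0.2313
  x0.6626 n45 y 0.2165 z med 0.2335 max 0.2350 min 0.2311
  x0.6677 n40 y 0.2167 z med 0.2333 max 0.2346 min 0.2311
  x0.6745 n206 y 0.2208 z med 0.2329 max 0.2405 min 0.2186
```

View pics/s2.png

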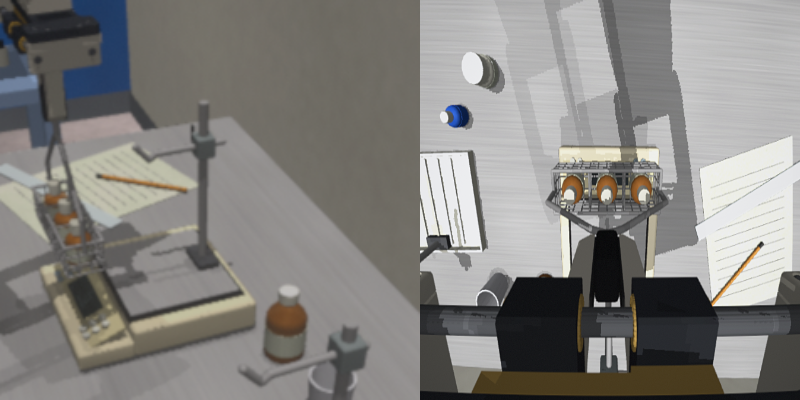

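The side and wrist views show the basket level with three bottles, just in front of the balance's empty hook (tip at side crop (140,152)). The crook measures x≈0.616, y≈0.2143, and the level axis z≈0.230. Now I'll advance over the rod.

Emit:
{"op": "servo_tool", "data": {"increments": [{"slide": [-1,1,0],"dr": [0,0,0],"jaw": 1},{"slide": [-3,2,0],"dr": [0,0,0],"jaw": 1},{"slide": [-7,2.5,0],"dr": [0,0,0],"jaw": 1},{"slide": [-12,2.5,0],"dr": [0,0,0],"jaw": 1},{"slide": [-18,2.5,0],"dr": [0,0,0],"jaw": 1},{"slide": [-25,2.5,0],"dr": [0,0,0],"jaw": 1},{"slide": [-32,2.5,0],"dr": [0,0,0],"jaw": 1},{"slide": [-39,2.5,0],"dr": [0,0,0],"jaw": 1},{"slide": [-46,2.5,0],"dr": [0,0,0],"jaw": 1},{"slide": [-53,2.5,0],"dr": [0,0,0],"jaw": 1},{"slide": [-60,2.5,0],"dr": [0,0,0],"jaw": 1},{"slide": [-67,2.5,0],"dr": [0,0,0],"jaw": 1},{"slide": [-74,2.5,0],"dr": [0,0,0],"jaw": 1},{"slide": [-81,2.5,0],"dr": [0,0,0],"jaw": 1},{"slide": [-88,2.5,0],"dr": [0,0,0],"jaw": 1},{"slide": [-95,2.5,0],"dr": [0,0,0],"jaw": 1},{"slide": [-101,2.5,0],"dr": [0,0,0],"jaw": 1},{"slide": [-106,2.5,0],"dr": [0,0,0],"jaw": 1},{"slide": [-110,2.5,0],"dr": [0,0,0],"jaw": 1},{"slide": [-112,2.5,0],"dr": [0,0,0],"jaw": 1}]}}

```text
t: 14.85
tool_pos: [0.6171, 0.2143, 0.4879]
orientation: [0.062, -3.141, 0.0]
force: [-0.9, -0.2, -3.8]
opening: 0.0181
gripper_force: 25.0
```

Emit:
{"op": "servo_tool", "data": {"increments": [{"slide": [0,0,0],"dr": [0,0,0],"jaw": 1},{"slide": [0,0,1],"dr": [0,0,0],"jaw": 1},{"slide": [0,0,3],"dr": [0,0,0],"jaw": 1},{"slide": [0,0,6],"dr": [0,0,0],"jaw": 1},{"slide": [0,0,10],"dr": [0,0,0],"jaw": 1},{"slide": [0,0,14],"dr": [0,0,0],"jaw": 1},{"slide": [0,0,18],"dr": [0,0,0],"jaw": 1},{"slide": [0,0,22],"dr": [0,0,0],"jaw": 1},{"slide": [0,0,25],"dr": [0,0,0],"jaw": 1},{"slide": [0,0,28],"dr": [0,0,0],"jaw": 1},{"slide": [0,0,30],"dr": [0,0,0],"jaw": 1},{"slide": [0,0,31],"dr": [0,0,0],"jaw": 1},{"slide": [0,0,32],"dr": [0,0,0],"jaw": 1},{"slide": [0,0,32],"dr": [0,0,0],"jaw": 1},{"slide": [0,0,32],"dr": [0,0,0],"jaw": 1}]}}

```text
t: 16.35
tool_pos: [0.6167, 0.2143, 0.4562]
orientation: [-0.062, 3.141, 0.0]
force: [-0.1, -0.4, -3.2]
opening: 0.0177
gripper_force: 25.0
```

```bash
python3 - <<'E'
from h import *
goto([.617,.2141,.443],92.2)
cam('side'); a=load('side')[0]; cv2.imwrite('pics/s3.png',cv2.resize(a[90:240,270:430,::-1],None,fx=4,fy=4,interpolation=cv2.INTER_CUBIC))
E
```

```text
t 16.35 slide [-0.3 -0.2 13.2] dr [0.     0.0002 0.0008] pos [0.6167 0.2143 0.4562] F [-0.1  -0.38 -3.19] M [-0.004  0.001  0.003] open 0.017746443161341288
```

View pics/s3.png

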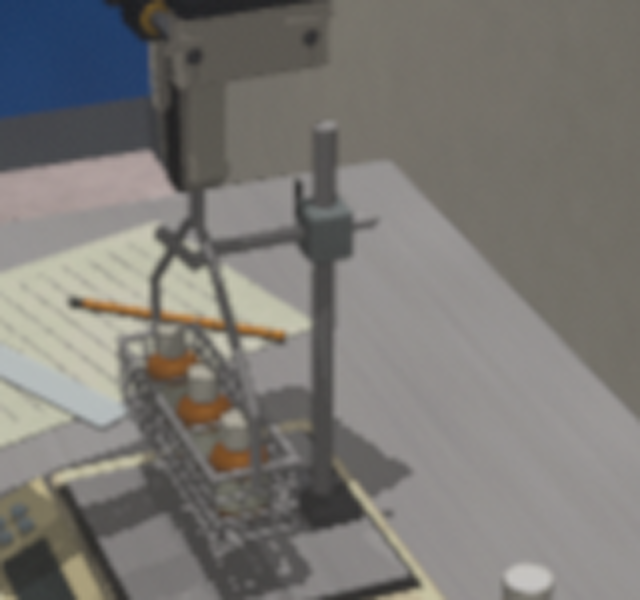

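The picture shows the bail's peak at (198,215) directly over the crook at (198,262), with the tip in front at (165,235). Now I'll lower it gently.

Emit:
{"op": "servo_tool", "data": {"increments": [{"slide": [0,0,1],"dr": [0,0,0],"jaw": 1},{"slide": [0,0,2.5],"dr": [0,0,0],"jaw": 1},{"slide": [0,0,4],"dr": [0,0,0],"jaw": 1},{"slide": [0,0,5.5],"dr": [0,0,0],"jaw": 1},{"slide": [0,0,6.5],"dr": [0,0,0],"jaw": 1},{"slide": [0,0,7.5],"dr": [0,0,0],"jaw": 1},{"slide": [0,0,8],"dr": [0,0,0],"jaw": 1},{"slide": [0,0,8.5],"dr": [0,0,0],"jaw": 1},{"slide": [0,0,9],"dr": [0,0,0],"jaw": 1},{"slide": [0,0,9.5],"dr": [0,0,0],"jaw": 1},{"slide": [0,0,10],"dr": [0,0,0],"jaw": 1},{"slide": [0,0,10],"dr": [0,0,0],"jaw": 1}]}}

```text
t: 17.6
tool_pos: [0.6167, 0.2143, 0.4459]
orientation: [0.062, -3.141, 0.0]
force: [-0.2, -0.1, -4.6]
opening: 0.0176
gripper_force: 25.0
```

Emit:
{"op": "servo_tool", "data": {"increments": [{"slide": [0,0,0.3],"dr": [0,0,0],"jaw": 1},{"slide": [0,0,0.6],"dr": [0,0,0],"jaw": 1},{"slide": [0,0,0.9],"dr": [0,0,0],"jaw": 1},{"slide": [0,0,1.2],"dr": [0,0,0],"jaw": 1},{"slide": [0,0,1.2],"dr": [0,0,0],"jaw": 1}]}}

```text
t: 18.1
tool_pos: [0.6167, 0.2143, 0.4447]
orientation: [0.062, -3.141, 0.0]
force: [0.1, 0.1, -4.1]
opening: 0.018
gripper_force: 25.0
```

Emit:
{"op": "servo_tool", "data": {"increments": [{"slide": [0,0,0.3],"dr": [0,0,0],"jaw": 1},{"slide": [0,0,0.6],"dr": [0,0,0],"jaw": 1},{"slide": [0,0,0.9],"dr": [0,0,0],"jaw": 1},{"slide": [0,0,1],"dr": [0,0,0],"jaw": 1},{"slide": [0,0,1],"dr": [0,0,0],"jaw": 1}]}}

```text
t: 18.6
tool_pos: [0.6167, 0.2142, 0.4438]
orientation: [0.061, -3.141, 0.0]
force: [0.7, 0.2, -4.7]
opening: 0.0182
gripper_force: 25.0
```

Emit:
{"op": "servo_tool", "data": {"increments": [{"slide": [0,0,0.3],"dr": [0,0,0],"jaw": 1},{"slide": [0,0,0.6],"dr": [0,0,0],"jaw": 1},{"slide": [0,0,0.8],"dr": [0,0,0],"jaw": 1},{"slide": [0,0,0.8],"dr": [0,0,0],"jaw": 1}]}}

```text
t: 19.0
tool_pos: [0.6167, 0.2143, 0.4432]
orientation: [-0.062, 3.141, 0.0]
force: [-0.9, 0.4, -3.2]
opening: 0.0181
gripper_force: 25.0
```

Emit:
{"op": "servo_tool", "data": {"increments": [{"slide": [0,0,0.3],"dr": [0,0,0],"jaw": 1},{"slide": [0,0,0.6],"dr": [0,0,0],"jaw": 1},{"slide": [0,0,0.8],"dr": [0,0,0],"jaw": 1},{"slide": [0,0,0.8],"dr": [0,0,0],"jaw": 1}]}}

```text
t: 19.4
tool_pos: [0.6167, 0.2143, 0.4426]
orientation: [-0.062, 3.141, 0.0]
force: [-1.6, -0.1, 0.1]
opening: 0.018
gripper_force: 25.0
```

Emit:
{"op": "servo_tool", "data": {"increments": [{"slide": [0.5,0,0],"dr": [0,0,0],"jaw": 1},{"slide": [1,0,0],"dr": [0,0,0],"jaw": 1},{"slide": [1,0,0],"dr": [0,0,0],"jaw": 1},{"slide": [1,0,0],"dr": [0,0,0],"jaw": 1}]}}

```text
t: 19.8
tool_pos: [0.6158, 0.2143, 0.4423]
orientation: [-0.062, 3.14, 0.0]
force: [0.7, 1.4, -1.3]
opening: 0.0179
gripper_force: 25.0
```

```bash
python3 -c "
from h import *
goto([.615,.2143,.4426],92.2)"
```

```text
t 19.8 slide [ 0.8  0.  -0.3] dr [0.0002 0.0005 0.0009] pos [0.6158 0.2143 0.4423] F [ 0.74  1.36 -1.29] M [ 0.375 -0.281  0.053] open 0.017909163469642633
```

Emit:
{"op": "servo_tool", "data": {"increments": [{"slide": [0,0.4,0],"dr": [0,0,0],"jaw": 1},{"slide": [0,0.8,0.1],"dr": [0,0,0],"jaw": 1},{"slide": [0,0.8,0.3],"dr": [0,0,0],"jaw": 1},{"slide": [0,0.8,0.3],"dr": [0,0,0],"jaw": 1}]}}

```text
t: 20.2
tool_pos: [0.6157, 0.2149, 0.442]
orientation: [-0.061, 3.141, -0.0]
force: [1.6, 0.0, -1.0]
opening: 0.018
gripper_force: 25.0
```

```bash
python3 -c "
from h import *
goto([.615,.2143,.4426],92.2)"
```

```text
t 20.2 slide [ 0.8 -0.5 -0.6] dr [-0.0003  0.0002  0.0006] pos [0.6157 0.2149 0.442 ] F [ 1.58  0.02 -0.99] M [-0.192 -0.32   0.007] open 0.017984153009378064
```

Emit:
{"op": "servo_tool", "data": {"increments": [{"slide": [-0.4,0,0.1],"dr": [0,0,0],"jaw": 1},{"slide": [-0.4,0,0.2],"dr": [0,0,0],"jaw": 1},{"slide": [-0.4,0,0.3],"dr": [0,0,0],"jaw": 1},{"slide": [-0.4,0,0.3],"dr": [0,0,0],"jaw": 1}]}}

```text
t: 20.6
tool_pos: [0.616, 0.215, 0.4417]
orientation: [0.061, -3.141, 0.0]
force: [-0.6, -2.1, 0.4]
opening: 0.0178
gripper_force: 25.0
```

```bash
python3 -c "
from h import *
goto([.615,.2143,.4426],92.2)"
```

```text
t 20.6 slide [ 1.  -0.6 -0.9] dr [-0.0002 -0.0002  0.0007] pos [0.616  0.215  0.4417] F [-0.6  -2.07  0.36] M [-0.348  0.123  0.044] open 0.017807954427983903
```

The rod now carries the weight. I'll ease the sideways load, soften the grip, then open slowly.

Emit:
{"op": "servo_tool", "data": {"increments": [{"slide": [0,-0.3,0],"dr": [0,0,0],"jaw": 1},{"slide": [0,-0.3,0],"dr": [0,0,0],"jaw": 1},{"slide": [0,-0.3,0],"dr": [0,0,0],"jaw": 1}], "force": 10}}

```text
t: 20.9
tool_pos: [0.616, 0.2148, 0.4417]
orientation: [0.062, -3.141, -0.0]
force: [-1.4, -0.7, 1.3]
opening: 0.018
gripper_force: 10.0
```

Emit:
{"op": "servo_tool", "data": {"increments": [{"slide": [0,0,0],"dr": [0,0,0],"jaw": 1},{"slide": [0,0,0],"dr": [0,0,0],"jaw": 1},{"slide": [0,0,0],"dr": [0,0,0],"jaw": 1},{"slide": [0,0,0],"dr": [0,0,0],"jaw": 1}], "force": 3}}

```text
t: 21.3
tool_pos: [0.6161, 0.2148, 0.4417]
orientation: [-0.062, 3.141, 0.0]
force: [-0.8, 0.0, 1.0]
opening: 0.018
gripper_force: 3.0
```

```bash
python3 - <<'E'
from h import *
goto([.615,.2143,.4426],92.2)
cam('side'); a=load('side')[0]; cv2.imwrite('pics/s4.png',cv2.resize(a[90:240,270:430,::-1],None,fx=4,fy=4,interpolation=cv2.INTER_CUBIC))
E
```

```text
t 21.3 slide [ 1.1 -0.5 -0.9] dr [0.0001 0.     0.0009] pos [0.6161 0.2148 0.4417] F [-0.77  0.03  1.02] M [ 0.018  0.195 -0.015] open 0.01798886442271895
```

View pics/s4.png

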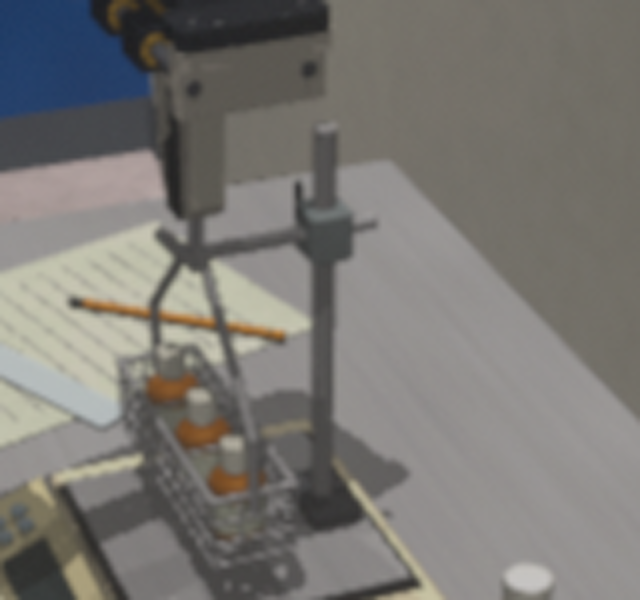

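The bail's peak sits in the crook at (197,255), behind the upturned tip at (168,238), and the three bottles are in place. Releasing.

Emit:
{"op": "servo_tool", "data": {"increments": [{"slide": [0,0,0],"dr": [0,0,0],"jaw": 0.8},{"slide": [0,0,0],"dr": [0,0,0],"jaw": 0.79},{"slide": [0,0,0],"dr": [0,0,0],"jaw": 0.77},{"slide": [0,0,0],"dr": [0,0,0],"jaw": 0.74},{"slide": [0,0,0],"dr": [0,0,0],"jaw": 0.7},{"slide": [0,0,0],"dr": [0,0,0],"jaw": 0.65},{"slide": [0,0,0],"dr": [0,0,0],"jaw": 0.6},{"slide": [0,0,0],"dr": [0,0,0],"jaw": 0.5},{"slide": [0,0,0],"dr": [0,0,0],"jaw": 0.4},{"slide": [0,0,0],"dr": [0,0,0],"jaw": 0.4},{"slide": [0,0,0],"dr": [0,0,0],"jaw": 0.4},{"slide": [0,0,0],"dr": [0,0,0],"jaw": 0.4}]}}

```text
t: 22.55
tool_pos: [0.6161, 0.2148, 0.4416]
orientation: [0.062, -3.141, -0.0]
force: [-0.6, 0.0, -0.2]
opening: 0.0555
gripper_force: 0.0
```

Emit:
{"op": "servo_tool", "data": {"increments": [{"slide": [0,0,-3],"dr": [0,0,0],"jaw": 0.4},{"slide": [0,0,-8],"dr": [0,0,0],"jaw": 0.4},{"slide": [0,0,-15],"dr": [0,0,0],"jaw": 0.4},{"slide": [0,0,-23],"dr": [0,0,0],"jaw": 0.4},{"slide": [0,0,-31],"dr": [0,0,0],"jaw": 0.4},{"slide": [0,0,-40],"dr": [0,0,0],"jaw": 0.4},{"slide": [0,0,-50],"dr": [0,0,0],"jaw": 0.4},{"slide": [0,0,-60],"dr": [0,0,0],"jaw": 0.4},{"slide": [0,0,-70],"dr": [0,0,0],"jaw": 0.4},{"slide": [0,0,-80],"dr": [0,0,0],"jaw": 0.4},{"slide": [0,0,-90],"dr": [0,0,0],"jaw": 0.4},{"slide": [0,0,-97],"dr": [0,0,0],"jaw": 0.4},{"slide": [0,0,-100],"dr": [0,0,0],"jaw": 0.4},{"slide": [0,0,-100],"dr": [0,0,0],"jaw": 0.4},{"slide": [0,0,-100],"dr": [0,0,0],"jaw": 0.4},{"slide": [0,0,-100],"dr": [0,0,0],"jaw": 0.4},{"slide": [0,0,-100],"dr": [0,0,0],"jaw": 0.4},{"slide": [0,0,-100],"dr": [0,0,0],"jaw": 0.4},{"slide": [0,0,-100],"dr": [0,0,0],"jaw": 0.4},{"slide": [0,0,-100],"dr": [0,0,0],"jaw": 0.4}]}}

```text
t: 24.55
tool_pos: [0.6161, 0.2148, 0.5416]
orientation: [0.062, -3.141, 0.0]
force: [0.9, -0.2, -0.1]
opening: 0.055
gripper_force: 0.0
```

Emit:
{"op": "servo_tool", "data": {"increments": [{"slide": [0,0,0],"dr": [0,0,0],"jaw": 0.4},{"slide": [0,0,0],"dr": [0,0,0],"jaw": 0.4},{"slide": [0,0,0],"dr": [0,0,0],"jaw": 0.4},{"slide": [0,0,0],"dr": [0,0,0],"jaw": 0.4},{"slide": [0,0,0],"dr": [0,0,0],"jaw": 0.4},{"slide": [0,0,0],"dr": [0,0,0],"jaw": 0.4},{"slide": [0,0,0],"dr": [0,0,0],"jaw": 0.4},{"slide": [0,0,0],"dr": [0,0,0],"jaw": 0.4},{"slide": [0,0,0],"dr": [0,0,0],"jaw": 0.4},{"slide": [0,0,0],"dr": [0,0,0],"jaw": 0.4}]}}

```text
t: 25.55
tool_pos: [0.6161, 0.2148, 0.5416]
orientation: [0.062, -3.141, -0.0]
force: [-0.1, 0.7, -0.6]
opening: 0.0557
gripper_force: 0.0
```

```bash
python3 - <<'E'
from h import *
np.set_printoptions(precision=4,suppress=True)
for i in range(4):
    for n in ('side','wrist'):
        cam(n); uv,P,c=cloud(n); m=((P>[.58,.18,.25])&(P<[.66,.25,.31])).all(1)&(c.max(1)<50)
        print(n,m.sum(),P[m].min(0),np.median(P[m],0),P[m].max(0),uv[m].mean(0)); 
a=load('side')[0]; cv2.imwrite('pics/s5.png',cv2.resize(a[90:240,270:430,::-1],None,fx=4,fy=4,interpolation=cv2.INTER_CUBIC))
E
```

```text
side 243 [0.6025 0.2046 0.2551] [0.6143 0.2087 0.278 ] [0.6276 0.2198 0.2939] [317.9794 132.6667]
wrist 1167 [0.6035 0.2057 0.2548] [0.6107 0.2148 0.2923] [0.6284 0.2238 0.2947] [314.8355 247.6872]
side 241 [0.6029 0.2028 0.2542] [0.6145 0.209  0.2778] [0.6283 0.2196 0.2941] [317.9378 132.6763]
wrist 1171 [0.6034 0.2057 0.2547] [0.6108 0.2148 0.2923] [0.6289 0.2238 0.295 ] [314.8207 247.6874]
side 243 [0.6029 0.2041 0.2539] [0.6141 0.2086 0.2778] [0.6278 0.2187 0.2944] [317.9753 132.6955]
wrist 1165 [0.6033 0.2057 0.2552] [0.6109 0.2147 0.2922] [0.629  0.2239 0.2948] [314.8    247.7004]
side 247 [0.6025 0.2052 0.2542] [0.6146 0.2087 0.2775] [0.6279 0.2191 0.2945] [317.9717 132.6518]
wrist 1168 [0.6035 0.2057 0.255 ] [0.6107 0.2148 0.2923] [0.6291 0.2239 0.2951] [314.8176 247.667 ]
```

View pics/s5.png

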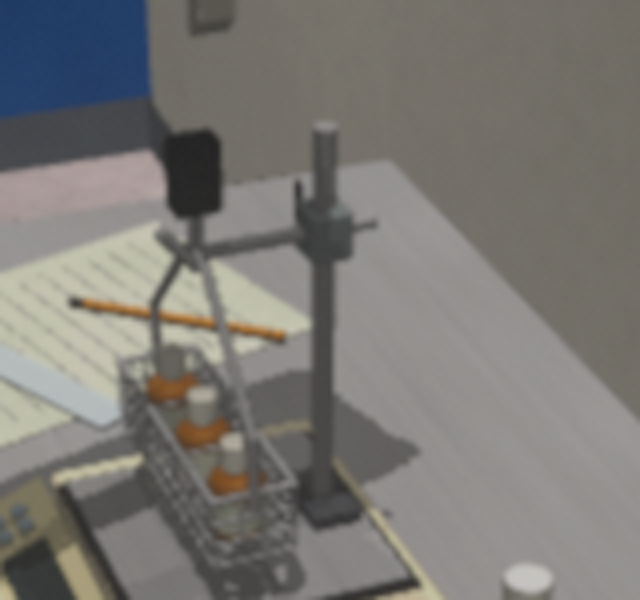

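The picture shows the basket hanging freely and still in the crook at (197,250), upright with the three bottles in it. The gripper is clear above, so I'm handing in the job.

```bash
python3 -c "
from plant import *
print(close_job())"
```

```text
the job is handed in; nothing more can be done
None
```

The basket hangs freely and still in the crook of the balance's hook rod with all three bottles in it, the gripper is clear, and the job was handed in at about 26 s of the 61 s allowed; the verdict was not shown.

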